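Turn the watering marker to blue

ROBOT

A 6-joint arm with a two-finger parallel gripper is mounted at the origin on the work surface. World frame = base frame: x ahead of the robot, y to its left, z up, the work surface at z = 0. Lengths are in m, angles in degrees, forces in N, time in s.
With the tool pointing down it reaches from about 0.25 to 0.725 m from the base axis. Payload 9.7 kg.
Tool frame: the origin (TCP) lies at the very end of the fingers, on their centre line; the grasp point (between the pads) lies 19 mm behind it; z points along the fingers, y is the line along which they close (so a half turn about z gives the same grasp; the last joint's range is limited). The gripper opens to 85 mm and grips with 20 to 120 N. Pads are 22 mm wide; open, the fingers measure 114 mm over their backs; the gripper's body (76 mm by 85 mm) begins 54 mm behind the grasp point. The pads swing forward as they close: fully open they stand 13 mm farther back than shut.
Start: joints at [68.411, 4.979, 10.078, 95.1, 0, 90], TCP at [0.202, 0.511, 0.231] pointing down, gripper open.
Joint ranges: [-179.16, 179.16], [-48.56, 103.87], [-65.8, 70.77], [-126.05, 130.52], [-82.76, 87.17], [-180, 180]. Speed limits (degrees/s): [127.2, 127.2, 147.25, 180, 180, 180].

INTERFACE

Orientations are given as [roll, pitch, yaw] about the fixed x, y, z axes, in that order (R = Rz(yaw) Ry(pitch) Rx(roll)).
In Python, from workcell import telemetry, optics, workorder gives the robot as it stands.
- The arm moves only by the shell command python3 -m handwheel 'ROWS' [FORCE]. ROWS is JSON, a list of rows, each an object of numbers: "tx", "ty", "tz": the shift along the tool's x, y, z in m; "ax", "ay", "az": the turn, a rotation vector about the tool's x, y, z in degrees; "jaw": the gripper command: -1 is shut, 1 is fully open, values between are in proportion. A call has exactly 10 rows; each row shifts and turns the commanded pose from where the row before left it, along the tool's axes as they then stand; what a row does not reach is not made up. A row lasts 1/8 s, in which the tool goes at most 62.5 mm and 10.7 degrees, less where a joint would pass 70% of its speed; a pose out of reach is approached as far as the arm can. A call is refused whole if a number of a shift passes 0.0625 or a number of a turn 10.7, either way. A call with a gripper value outside its range is refused whole. The fingers move at their own pace and stop on an object; FORCE is the grip in N (left out, the last holds). Time passes only in rows, so rows that do not move let the fingers close, or fill a call up. It gives the time, the measured TCP pose, the force, the opening and the grip force at its end, in the units of the state.
- telemetry.get_obs(): the state, without advancing time (a new reading comes with each control period).
- optics.camera(name): name is "scene" or "top" or "wrist"; returns a dict with "color" (480x640x3 uint8, red, green, blue), "K" (3x3 intrinsics, pixels), "extrinsics" (4x4, takes a point from camera to world coordinates); the wrist camera has in their place "mount" (4x4, takes a point from camera to tool coordinates, whose origin is the TCP and whose axes are the flange's). Camera axes: x right, y down, z forward; pixel columns grow to the right and rows downward; lengths in m; the calibration is good to about 2 mm. A picture is of the moment at which its call begins: read the wrist's pose just before it. There is no depth.
- workorder.job_done(): hands the job in; it is judged then, once.
The state is a dict: "time": time; "q": joint angles; "qd": joint speeds; "joint_efforts": joint torques, N m; "ee_pos": TCP position; "tcp_rot": TCP orientation; "wrist_force": force on the tool from outside, world axes, zero at the start; "torque": the same for the moment, N m; "opening": finger opening in m; "grasp_force": force on a finger pad.
Only numpy, scipy, OpenCV 4.12 (cv2) and the standard library are available. Lean on these libraries where they do the work, as an engineer would, in place of code of your own. Each camera call takes 0.05 s, during which the arm holds its last target. There are 200 camera calls.

TASK

The orange marker's plant has been watered: roll the orange six-sided marker on the low bamboo-look shelf over until its blue flat faces straight up, and leave it lying flat and still on the shelf, about where it was. Leave the green marker and the glass mister as they are.

Things in the scene. Friction and masses are not known exactly. Their poses are not given: they have to be found in the camera images.
- orange_marker: Marker to turn: orange plastic bar of regular hexagon section, 50 mm across flats, 60 mm long, about 100 g, one 29 x 60 mm flat painted blue. It lies on a flat at any yaw. Origin at its centre, 25 mm above the shelf top; x along its length; at the start z is up and the blue flat slants on the upper -y side, 60 degrees from up: one roll of 60 degrees away from that side brings it up.
- orange_marker_blue (a point): Centre of the orange marker's blue flat. Its z axis is the outward normal of that flat (straight up when the job is done); its x axis runs along the bar's length. The bar's centre lies 25 mm behind this point, along -z.
- green_marker: Bystander: the same bar in green, also with one blue flat on the upper -y side, lying at any yaw; origin at its centre, x along its length. Green marker, orange marker and mister stand in a row along the shelf in any order, about 200 mm apart, with nothing else on it. The shelf is a fixed flat board, 280 mm deep (x), 660 mm long (y), top 60 mm above the table.
- mister: Bystander: glass plant mister standing upright on the shelf: green glass bulb 70 mm across, brass neck and plunger, 123 mm tall, about 300 g; a thin nozzle reaches 38 mm from its axis along its x. Origin at the centre of its underside.
There are look-alikes about, which are no part of the job. There is more than one size of the orange_marker; the job needs the smallest.

How it is judged (in metres and radians):
At the end, for the whole second after the job is handed in: The orange marker's blue flat faces up within 10 degrees, the marker lies on the shelf (its centre within 7 mm of 25 mm above the shelf top), within 100 mm of where it started, released and at rest (angle between orange_marker_blue's own z axis and vertical below 0.175 rad and height (world z) of orange_marker between 0.078 and 0.092 m and distance of orange_marker from where it was at the start of the episode below 0.1 m and linear speed of orange_marker below 0.02 m/s and angular speed of orange_marker below 0.2 rad/s); the robot touches nothing.
It fails at once if the green marker is shifted more than 20 mm or tipped (distance of green_marker from where it was at the start of the episode above 0.02 m or angle between green_marker's own z axis and vertical above 0.35 rad).
It fails at once if the mister is shifted more than 20 mm or tipped more than 20 degrees (distance of mister from where it was at the start of the episode above 0.02 m or angle between mister's own z axis and vertical above 0.35 rad).
It also fails if it takes over 32 s, if anything falls off the work surface, if the arm or the gripper's body presses on something with over 40 N, if the wrist force passes 120 N, or if a joint passes its speed limit or range.

## Working session

There is one attempt and no reset: what is moved stays moved. The work goes in short steps, Python scripts to look and compute and a shell command to move; the robot and the scene stay as the last step left them, time stands still between calls to the robot, and variables do not carry over. Pictures are saved under pics/ and viewed, at most 10 in all, crops included, and the job is handed in when it is done.

```bash
mkdir -p pics
python3 - <<'E'
from workcell import telemetry, optics
import cv2, numpy as np
o=telemetry.get_obs(); print(o)
for n in("scene","top"):
    c=optics.camera(n); cv2.imwrite(f"pics/{n}0.png",c["color"][...,::-1]); np.savez(f"{n}0.npz",**c); print(n,c["K"].tolist(),np.round(c["extrinsics"],4).tolist())
print(telemetry.get_obs()["time"])
E
```

```text
{'time': 0.0, 'q': array([6.84118539e+01, 5.01215532e+00, 1.00352624e+01, 9.50987092e+01,
       1.64686374e-03, 8.99988356e+01]), 'qd': array([-0.02187432, -0.0283054 ,  0.03201746, -0.01832292, -0.01893725,
        0.05975021]), 'joint_efforts': array([ 1.05775111e-03, -5.20385993e+01,  4.64806366e+01,  1.60574808e-02,
        1.02458800e-04, -7.51021986e-06]), 'ee_pos': array([0.2022753 , 0.51122032, 0.23058017]), 'tcp_rot': array([-1.79924398e+02, -1.64839875e-03,  1.58413016e+02]), 'wrist_force': array([ 0.27547853, -0.21081818, -0.54590473]), 'torque': array([-0.00819286,  0.00737797,  0.00963651]), 'grasp_force': 0.0, 'opening': 0.08533571084606574}
scene [[439.255360593148, 0.0, 320.3156003285329], [0.0, 439.255360593148, 231.16843125128833], [0.0, 0.0, 1.0]] [[0.8658, 0.4104, -0.2864, 0.7681], [0.5003, -0.7212, 0.4791, -0.5248], [-0.01, -0.5581, -0.8297, 0.874], [0.0, 0.0, 0.0, 1.0]]
top [[501.97619142013167, 0.0, 322.63119502844376], [0.0, 501.97619142013167, 246.18804400857502], [0.0, 0.0, 1.0]] [[0.0241, -0.9834, 0.18, 0.3315], [-0.9994, -0.0193, 0.0288, -0.0834], [-0.0248, -0.1806, -0.9832, 0.9807], [0.0, 0.0, 0.0, 1.0]]
0.1
```

View pics/top0.png

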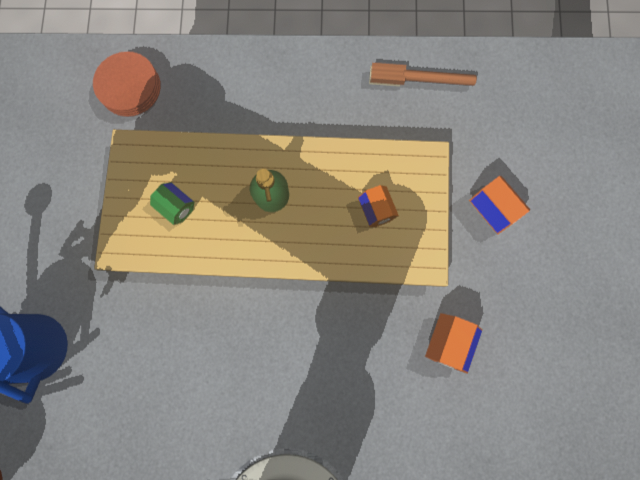

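View pics/scene0.png

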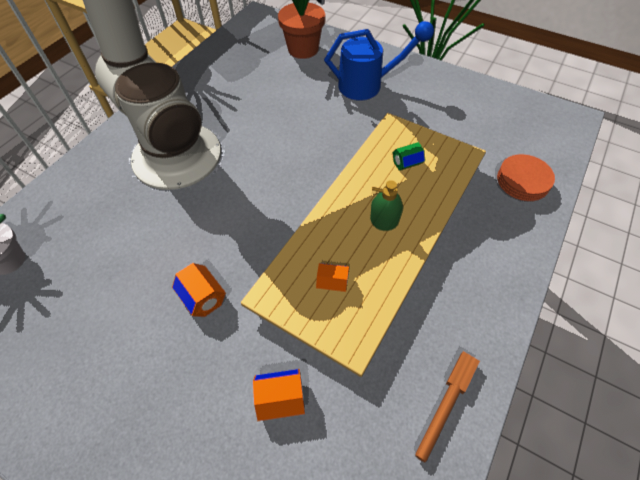

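Top view: candidates are the orange bar on the shelf at (378,207), and larger look-alikes on the table at (500,205) and (455,343). The trowel (420,75) and saucer (127,84) are not bars. I choose (378,207): it is on the shelf and the smallest. In the scene view it is at (333,277). Next is a close crop with measurements.

```bash
cat > h.py <<'E'
import numpy as np, cv2
def ray(K,E,px,z):
    px=np.atleast_2d(px).astype(float); d=np.c_[(px-[K[0,2],K[1,2]])/K[0,0],np.ones(len(px))]@E[:3,:3].T
    o=E[:3,3]; return o+d*((z-o[2])/d[:,2])[:,None]
def masks(rgb):
    h=cv2.cvtColor(rgb,cv2.COLOR_RGB2HSV)
    return cv2.inRange(h,(3,200,60),(14,255,255)),cv2.inRange(h,(112,150,40),(128,255,255))
def big(m):
    c=max(cv2.findContours(m,cv2.RETR_EXTERNAL,cv2.CHAIN_APPROX_NONE)[0],key=cv2.contourArea); return c[:,0]
E
python3 - <<'E'
from h import *
c=np.load("top0.npz"); I=c["color"]; K,E=c["K"],c["extrinsics"]
x0,y0,x1,y1=345,170,415,240
o,b=masks(I); 
for nm,m,z in(("blue",b,.0975),("all",o|b,.1)):
    mm=np.zeros_like(m); mm[y0:y1,x0:x1]=m[y0:y1,x0:x1]; p=big(mm)
    r=cv2.minAreaRect(p); q=cv2.boxPoints(r); w=ray(K,E,q,z); print(nm,r,q.round(1).tolist(),w.round(4).tolist(),w.mean(0).round(4))
for px in [(269,190),(264,176),(172,203)]: print(px,ray(K,E,px,.1).round(3))
s=np.load("scene0.npz")["color"]
A=cv2.resize(I[y0:y1,x0:x1],(400,400),interpolation=cv2.INTER_CUBIC);B=cv2.resize(s[240:310,300:370],(400,400),interpolation=cv2.INTER_CUBIC)
cv2.imwrite("pics/crop.png",np.hstack([A,B])[...,::-1])
E
```

```text
blue ((363.4309997558594, 198.82757568359375), (8.541985511779785, 7.613508701324463), 68.19859313964844) [[358.29998779296875, 196.3000030517578], [365.3999938964844, 193.39999389648438], [368.6000061035156, 201.39999389648438], [361.5, 204.1999969482422]] [[0.5867, -0.1202, 0.0975], [0.5923, -0.133, 0.0975], [0.5774, -0.1389, 0.0975], [0.5719, -0.1261, 0.0975]] [ 0.5821 -0.1296  0.0975]
all ((363.4309997558594, 198.82757568359375), (8.541985511779785, 7.613508701324463), 68.19859313964844) [[358.29998779296875, 196.3000030517578], [365.3999938964844, 193.39999389648438], [368.6000061035156, 201.39999389648438], [361.5, 204.1999969482422]] [[0.586, -0.1201, 0.1], [0.5915, -0.1329, 0.1], [0.5768, -0.1387, 0.1], [0.5712, -0.126, 0.1]] [ 0.5814 -0.1294  0.1   ]
(269, 190) [[0.595 0.043 0.1  ]]
(264, 176) [[0.622 0.053 0.1  ]]
(172, 203) [[0.568 0.22  0.1  ]]
```

View pics/crop.png

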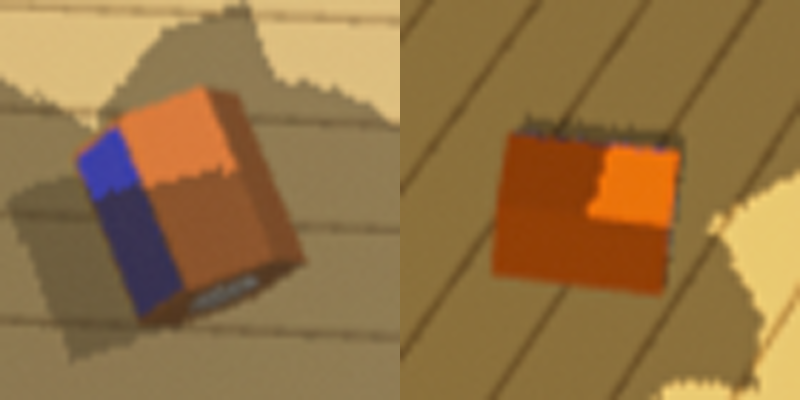

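The crop confirms the choice: the blue flat (crop 130,220) slants on the marker's left (+y) side. The top flat's corners are at crop (122,128), (207,88), (272,262) and (183,292). Plan: grip the end faces with the tool leaning 20° to the blue side, lift, roll 60° about the jaw axis, then set it down.

```bash
cat >> h.py <<'E'
from scipy.spatial.transform import Rotation as Ro
def go(target_p,target_R,o):
    """shift in present tool axes, then turn (rotvec deg in tool axes)"""
    R=Ro.from_euler('xyz',o["tcp_rot"],degrees=True)
    return R.inv().apply(target_p-o["ee_pos"]), (R.inv()*target_R).as_rotvec(degrees=True)
def tool(u,tilt):
    "tool y along horizontal u; tool down, then turned by tilt deg about u (x-ward)"
    y=np.r_[u,0]; z=np.array([0,0,-1.]); R=Ro.from_matrix(np.c_[np.cross(y,z),y,z])
    return Ro.from_rotvec(y*np.radians(tilt))*R
E
python3 - <<'E'
from h import *
from workcell import telemetry
c=np.load("top0.npz"); K,E=c["K"],c["extrinsics"]
q=np.array([(122,128),(207,88),(272,262),(183,292)])/5.714+[344.6,169.6]
w=ray(K,E,q,.11); print(w.round(4))
print("len",np.linalg.norm(w[0]-w[3]),np.linalg.norm(w[1]-w[2]),"wid",np.linalg.norm(w[0]-w[1]))
u=(w[0]-w[3]+w[1]-w[2])[:2]; u/=np.linalg.norm(u); ctr=w.mean(0); print(ctr,u,np.degrees(np.arctan2(u[1],u[0])))
o=telemetry.get_obs()
print(go(np.r_[ctr[:2],.25],tool(u,0),o))
E
```

```text
[[ 0.5913 -0.1333  0.11  ]
 [ 0.6048 -0.1599  0.11  ]
 [ 0.5488 -0.1803  0.11  ]
 [ 0.5387 -0.1527  0.11  ]]
len 0.056005959989676966 0.059559431591639046 wid 0.029830493649078745
[ 0.57091793 -0.15654031  0.11      ] [0.93906455 0.34374084] 20.10495110196143
(array([-0.58846537, -0.48532553, -0.01877526]), array([-6.20478137e-02,  2.78331288e-02,  4.83058594e+01]))
```

```bash
python3 -m handwheel '[{"tx":-0.037,"ty":-0.030,"tz":-0.002,"jaw":1},{"tx":-0.037,"ty":-0.030,"tz":-0.002,"jaw":1},{"tx":-0.037,"ty":-0.030,"tz":-0.002,"jaw":1},{"tx":-0.037,"ty":-0.030,"tz":-0.002,"jaw":1},{"tx":-0.037,"ty":-0.030,"tz":-0.002,"jaw":1},{"tx":-0.037,"ty":-0.030,"tz":-0.002,"jaw":1},{"tx":-0.037,"ty":-0.030,"tz":-0.002,"jaw":1},{"tx":-0.037,"ty":-0.030,"tz":-0.002,"jaw":1},{"tx":-0.037,"ty":-0.030,"tz":-0.002,"jaw":1},{"tx":-0.037,"ty":-0.030,"tz":-0.002,"jaw":1}]'
python3 -m handwheel '[{"tx":-0.037,"ty":-0.030,"jaw":1},{"tx":-0.037,"ty":-0.030,"jaw":1},{"tx":-0.037,"ty":-0.030,"jaw":1},{"tx":-0.037,"ty":-0.030,"jaw":1},{"tx":-0.037,"ty":-0.030,"jaw":1},{"az":9.6,"jaw":1},{"az":9.6,"jaw":1},{"az":9.6,"jaw":1},{"az":9.6,"jaw":1},{"az":9.6,"jaw":1}]'
python3 - <<'E'
from h import *
from workcell import telemetry,optics
o=telemetry.get_obs(); c=optics.camera("wrist"); np.savez("w1.npz",R=o["tcp_rot"],p=o["ee_pos"],**c)
print(o["ee_pos"],o["tcp_rot"],o["q"]); print(c["K"].round(1).tolist(),c["mount"].round(3).tolist()); cv2.imwrite("pics/w1.png",c["color"][...,::-1])
E
```

```text
[0.20230276 0.51124252 0.23066555] [-1.79933992e+02  7.95270943e-06  1.58410816e+02] [ 6.84109014e+01  5.00832473e+00  1.00406913e+01  9.50983748e+01
 -7.85429301e-06  9.00000854e+01]
[[357.5, 0.0, 319.7], [0.0, 357.5, 235.3], [0.0, 0.0, 1.0]] [[-0.0, -0.954, -0.299, 0.077], [1.0, -0.0, 0.001, -0.001], [-0.001, -0.299, 0.954, -0.142], [0.0, 0.0, 0.0, 1.0]]$[0]: bad value
$[0]: bad value
```

View pics/w1.png

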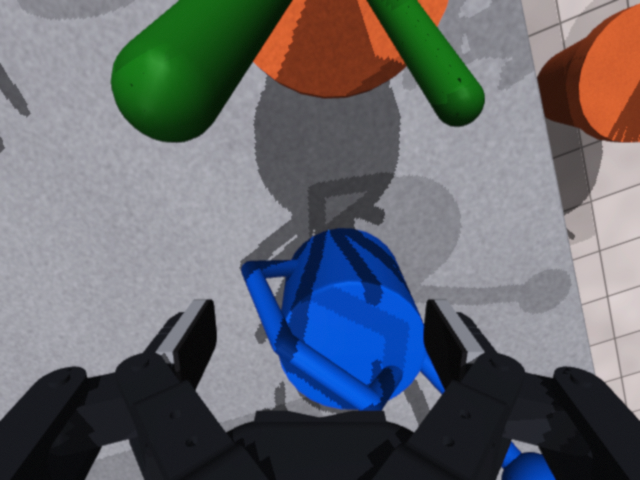

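The wrist view shows the blue watering can under the gripper (350,330) and a plant ahead (330,60). The call was refused, probably because every row needs all its keys. I'll rise first, then travel.

```bash
python3 -m handwheel '[{"tx":0,"ty":0,"tz":-0.03,"ax":0,"ay":0,"az":0,"jaw":1},{"tx":-0.037,"ty":-0.030,"tz":-0.01,"ax":0,"ay":0,"az":0,"jaw":1},{"tx":-0.037,"ty":-0.030,"tz":0,"ax":0,"ay":0,"az":0,"jaw":1},{"tx":-0.037,"ty":-0.030,"tz":0,"ax":0,"ay":0,"az":0,"jaw":1},{"tx":-0.037,"ty":-0.030,"tz":0,"ax":0,"ay":0,"az":0,"jaw":1},{"tx":-0.037,"ty":-0.030,"tz":0,"ax":0,"ay":0,"az":0,"jaw":1},{"tx":-0.037,"ty":-0.030,"tz":0,"ax":0,"ay":0,"az":0,"jaw":1},{"tx":-0.037,"ty":-0.030,"tz":0,"ax":0,"ay":0,"az":0,"jaw":1},{"tx":-0.037,"ty":-0.030,"tz":0,"ax":0,"ay":0,"az":0,"jaw":1},{"tx":-0.037,"ty":-0.030,"tz":0,"ax":0,"ay":0,"az":0,"jaw":1}]'
```

```text
time: 1.4
ee_pos: [0.4131, 0.1363, 0.2712]
tcp_rot: [180.0, 0.0, 158.4]
wrist_force: [1.4, 0.0, 0.3]
opening: 0.0853
grasp_force: 0.0
```

```bash
python3 -m handwheel '[{"tx":-0.043,"ty":-0.036,"tz":0,"ax":0,"ay":0,"az":0,"jaw":1},{"tx":-0.043,"ty":-0.036,"tz":0,"ax":0,"ay":0,"az":0,"jaw":1},{"tx":-0.043,"ty":-0.036,"tz":0,"ax":0,"ay":0,"az":0,"jaw":1},{"tx":-0.043,"ty":-0.036,"tz":0,"ax":0,"ay":0,"az":0,"jaw":1},{"tx":-0.043,"ty":-0.036,"tz":0,"ax":0,"ay":0,"az":0,"jaw":1},{"tx":0,"ty":0,"tz":0,"ax":0,"ay":0,"az":9.7,"jaw":1},{"tx":0,"ty":0,"tz":0,"ax":0,"ay":0,"az":9.7,"jaw":1},{"tx":0,"ty":0,"tz":0,"ax":0,"ay":0,"az":9.7,"jaw":1},{"tx":0,"ty":0,"tz":0,"ax":0,"ay":0,"az":9.7,"jaw":1},{"tx":0,"ty":0,"tz":0,"ax":0,"ay":0,"az":9.5,"jaw":1}]'
python3 - <<'E'
from h import *
from workcell import telemetry,optics
o=telemetry.get_obs(); c=optics.camera("wrist"); np.savez("w1.npz",R=o["tcp_rot"],p=o["ee_pos"],**c)
print(o["ee_pos"],o["tcp_rot"],o["q"]); cv2.imwrite("pics/w2.png",c["color"][...,::-1])
E
```

```text
time: 2.65
ee_pos: [0.5463, -0.1087, 0.271]
tcp_rot: [-180.0, -0.0, 109.8]
wrist_force: [-0.1, 0.9, 0.0]
opening: 0.0855
grasp_force: 0.0
[ 0.54628619 -0.10866325  0.27096861] [-1.79971009e+02 -1.70175290e-02  1.09790813e+02] [-1.12498286e+01  7.11573463e+00  1.68620002e+01  9.97798805e+01
 -3.68644294e-04  5.89593542e+01]
```

View pics/w2.png

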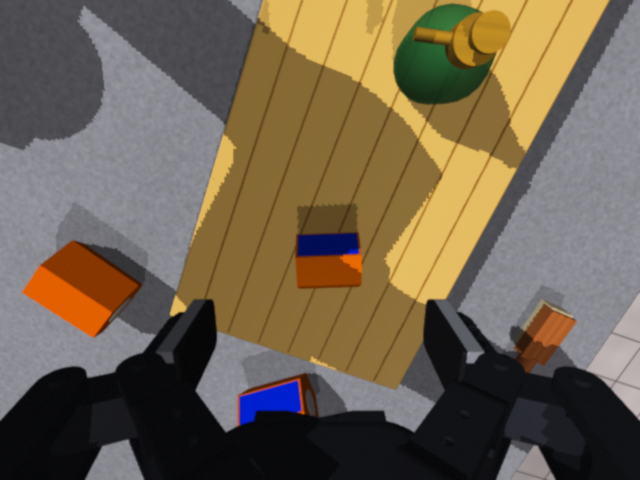

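The wrist view shows the marker at (329,262), nearly square to the jaws: the blue flat spans rows 234–256 and the top flat rows 256–287. I'll refine its position from this view.

Run:
```python
from h import *
from workcell import telemetry
c=np.load("w1.npz"); I=c["color"]; T=np.eye(4); Rt=Ro.from_euler('xyz',c["R"],degrees=True); T[:3,:3]=Rt.as_matrix(); T[:3,3]=c["p"]; E=T@c["mount"]; K=c["K"]
h=cv2.cvtColor(I,cv2.COLOR_RGB2HSV)
m=cv2.inRange(h,(2,200,60),(14,255,255))|cv2.inRange(h,(110,150,40),(130,255,255)); b=cv2.inRange(h,(110,150,40),(130,255,255))
def part(m):
    z=np.zeros_like(m); z[215:300,280:380]=m[215:300,280:380]; return z
al=big(part(m)); bl=big(part(b)); ob=big(part(m&~b))
for n,p in(("all",al),("blue",bl),("orange",ob)):
    r=cv2.minAreaRect(p); print(n,r, cv2.boxPoints(r).round(1).tolist())
q=cv2.boxPoints(cv2.minAreaRect(ob)); w=ray(K,E,q,.11); print(w.round(4),w.mean(0))
# lines: front edge
A=[ray(K,E,p,.11)[0] for p in q]
i=np.argmax([np.linalg.norm(A[k]-A[(k+1)%4]) for k in range(4)]); u=(A[(i+1)%4]-A[i])[:2]; u/=np.linalg.norm(u); u*=np.sign(u[0]); print(u,np.degrees(np.arctan2(u[1],u[0])))
o=telemetry.get_obs(); ctr=w.mean(0)
for ct in ((ctr[0],ctr[1],.085),):
    for h_ in(.10,.0):
        R=tool(u,-20); z=R.apply([0,0,1]); p=np.array(ct)+z*.022+[0,0,h_]; print("axis",z,p.round(4),go(p,R,o))
```

```text
all ((328.5, 266.0), (65.0, 44.0), 0.0) [[296.0, 288.0], [296.0, 244.0], [361.0, 244.0], [361.0, 288.0]]
blue ((327.67962646484375, 244.02931213378906), (20.237098693847656, 60.03315353393555), 87.95458984375) [[297.29998779296875, 235.0], [357.29998779296875, 232.8000030517578], [358.0, 253.10000610351562], [298.0, 255.1999969482422]]
orange ((328.5, 266.0), (65.0, 44.0), 0.0) [[296.0, 288.0], [296.0, 244.0], [361.0, 244.0], [361.0, 288.0]]
[[ 0.5489 -0.1822  0.11  ]
 [ 0.5351 -0.1412  0.11  ]
 [ 0.5898 -0.1215  0.11  ]
 [ 0.6059 -0.1617  0.11  ]] [ 0.56991609 -0.15168063  0.11      ]
[0.94101173 0.33837394] 19.777836786501517
axis [ 0.1157307  -0.32184497 -0.93969262] [ 0.5725 -0.1588  0.1643] (array([-0.05596698,  0.00813001,  0.10667165]), array([ -0.09852093, -20.01277575,  -0.41937825]))
axis [ 0.1157307  -0.32184497 -0.93969262] [ 0.5725 -0.1588  0.0643] (array([-0.05598928,  0.00817212,  0.20667163]), array([ -0.09852093, -20.01277575,  -0.41937825]))
```

Run:
```python
from h import *
from workcell import telemetry
o=telemetry.get_obs(); a=np.radians(21.3); u=np.array([np.cos(a),np.sin(a)]); R=tool(u,-20); z=R.apply([0,0,1])
c=np.array([.5713,-.1564,.085])
print(go(c+z*(.019-.1),R,o))
```

```text
(array([-0.0256672 ,  0.00687448,  0.10989059]), array([ -0.36401996, -20.01124976,  -1.92609348]))
```

```bash
python3 -m handwheel '[{"tx":-0.0128,"ty":0.0034,"tz":0.035,"ax":0,"ay":0,"az":0,"jaw":1},{"tx":-0.0128,"ty":0.0034,"tz":0.035,"ax":0,"ay":0,"az":0,"jaw":1},{"tx":0,"ty":0,"tz":0.040,"ax":0,"ay":0,"az":-1.9,"jaw":1},{"tx":0,"ty":0,"tz":0,"ax":0,"ay":-5,"az":0,"jaw":1},{"tx":0,"ty":0,"tz":0,"ax":0,"ay":-5,"az":0,"jaw":1},{"tx":0,"ty":0,"tz":0,"ax":0,"ay":-5,"az":0,"jaw":1},{"tx":0,"ty":0,"tz":0,"ax":0,"ay":-5,"az":0,"jaw":1},{"tx":0,"ty":0,"tz":0,"ax":0,"ay":0,"az":0,"jaw":1},{"tx":0,"ty":0,"tz":0,"ax":0,"ay":0,"az":0,"jaw":1},{"tx":0,"ty":0,"tz":0,"ax":0,"ay":0,"az":0,"jaw":1}]'
python3 - <<'E'
from h import *
from workcell import telemetry,optics
o=telemetry.get_obs(); a=np.radians(21.3); u=np.array([np.cos(a),np.sin(a)]); R=tool(u,-20); z=R.apply([0,0,1])
print(go(np.array([.5713,-.1564,.085])+z*.019,R,o),o["tcp_rot"])
c=optics.camera("wrist"); cv2.imwrite("pics/w3.png",c["color"][...,::-1])
T=np.eye(4);T[:3,:3]=R.as_matrix();T[:3,3]=np.array([.5713,-.1564,.085])+z*(.019-.1)
T[:3,:3]=Ro.from_euler('xyz',o["tcp_rot"],degrees=True).as_matrix();T[:3,3]=o["ee_pos"]
M=np.linalg.inv(T@c["mount"])
for s in(-.03,.03):
  for t in(-.0144,.0144):
    P=M@np.r_[.5713+s*u[0]-t*u[1],-.1564+s*u[1]+t*u[0],.11,1]; print((c["K"]@(P[:3]/P[2]))[:2].round())
E
```

```text
time: 3.95
ee_pos: [0.5617, -0.1308, 0.1613]
tcp_rot: [-180.0, 19.9, 112.0]
wrist_force: [0.7, 0.0, 0.6]
opening: 0.0851
grasp_force: 0.0
(array([ 0.00033084, -0.00078651,  0.10007627]), array([ 0.23108324, -0.05801905,  0.65757548])) [-179.99212396   19.94193503  111.99964402]
[271. 287.]
[268. 251.]
[367. 287.]
[371. 252.]
```

View pics/w3.png

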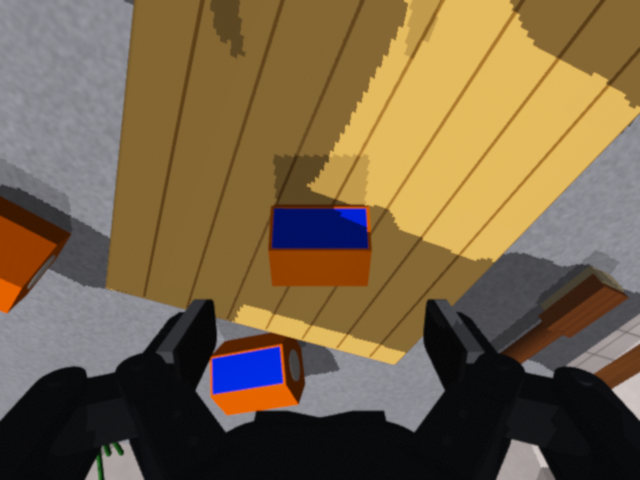

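The marker now shows square to the jaws: top flat rows 249–286, columns 270–371, matching the predicted corners within 2 px. I'll descend and grip.

```bash
python3 -m handwheel '[{"tx":0,"ty":-0.0008,"tz":0.025,"ax":0,"ay":0,"az":0,"jaw":1},{"tx":0,"ty":0,"tz":0.025,"ax":0,"ay":0,"az":0,"jaw":1},{"tx":0,"ty":0,"tz":0.025,"ax":0,"ay":0,"az":0,"jaw":1},{"tx":0,"ty":0,"tz":0.015,"ax":0,"ay":0,"az":0,"jaw":1},{"tx":0,"ty":0,"tz":0.010,"ax":0,"ay":0,"az":0,"jaw":1},{"tx":0,"ty":0,"tz":0,"ax":0,"ay":0,"az":0,"jaw":1},{"tx":0,"ty":0,"tz":0,"ax":0,"ay":0,"az":0,"jaw":0},{"tx":0,"ty":0,"tz":0,"ax":0,"ay":0,"az":0,"jaw":-1},{"tx":0,"ty":0,"tz":0,"ax":0,"ay":0,"az":0,"jaw":-1},{"tx":0,"ty":0,"tz":0,"ax":0,"ay":0,"az":0,"jaw":-1}]' 40
```

```text
time: 5.25
ee_pos: [0.5742, -0.1622, 0.0684]
tcp_rot: [179.9, 20.0, 112.0]
wrist_force: [-1.0, 1.6, 5.8]
opening: 0.0597
grasp_force: 43.9
```

```bash
python3 -m handwheel '[{"tx":-0.0085,"ty":0,"tz":-0.0235,"ax":0,"ay":0,"az":0,"jaw":-1},{"tx":-0.0085,"ty":0,"tz":-0.0235,"ax":0,"ay":0,"az":0,"jaw":-1},{"tx":0,"ty":0,"tz":0,"ax":0,"ay":8.6,"az":0,"jaw":-1},{"tx":0,"ty":0,"tz":0,"ax":0,"ay":8.6,"az":0,"jaw":-1},{"tx":0,"ty":0,"tz":0,"ax":0,"ay":8.6,"az":0,"jaw":-1},{"tx":0,"ty":0,"tz":0,"ax":0,"ay":8.6,"az":0,"jaw":-1},{"tx":0,"ty":0,"tz":0,"ax":0,"ay":8.6,"az":0,"jaw":-1},{"tx":0,"ty":0,"tz":0,"ax":0,"ay":8.5,"az":0,"jaw":-1},{"tx":0,"ty":0,"tz":0,"ax":0,"ay":8.5,"az":0,"jaw":-1},{"tx":0,"ty":0,"tz":0,"ax":0,"ay":0,"az":0,"jaw":-1}]'
python3 - <<'E'
from h import *
from workcell import telemetry,optics
o=telemetry.get_obs(); a=np.radians(22); u=np.array([np.cos(a),np.sin(a)]); R=tool(u,40); z=R.apply([0,0,1])
print(go(np.array([.5713,-.1564,.087])+z*.019,R,o),o["tcp_rot"],o["ee_pos"],o["opening"],R.inv().apply([0,0,1]))
c=optics.camera("wrist");t=optics.camera("top")
cv2.imwrite("pics/w4.png",np.hstack([cv2.resize(c["color"],(400,300)),cv2.resize(t["color"][120:300,280:520],(400,300))])[...,::-1])
E
```

```text
time: 6.5
ee_pos: [0.5731, -0.1635, 0.1115]
tcp_rot: [-179.5, -40.4, 111.6]
wrist_force: [0.2, -0.4, -1.9]
opening: 0.0598
grasp_force: 43.5
(array([-0.01047546,  0.00118272,  0.04236779]), array([-0.209162 , -0.3634138, -0.2968925])) [-179.53887653  -40.36221764  111.60949132] [ 0.57310964 -0.16347994  0.11151825] 0.05975134368505452 [ 6.42787610e-01 -5.55111512e-17 -7.66044443e-01]
```

View pics/w4.png

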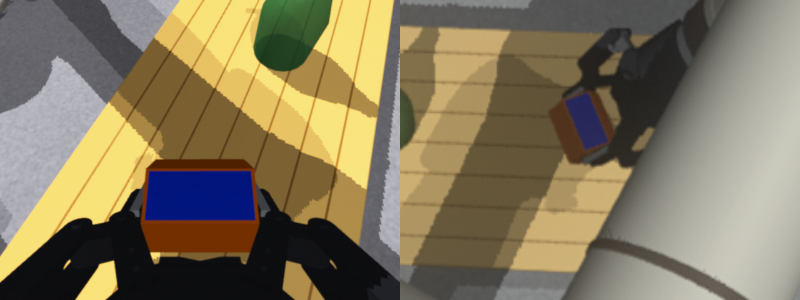

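The blue flat now faces up in the grip (wrist crop (200,195), top crop (582,120)). I'll lower it vertically.

```bash
python3 -m handwheel '[{"tx":-0.0064,"ty":0,"tz":0.0077,"ax":0,"ay":-0.4,"az":0,"jaw":-1},{"tx":-0.0064,"ty":0,"tz":0.0077,"ax":0,"ay":0,"az":0,"jaw":-1},{"tx":-0.0058,"ty":0,"tz":0.0069,"ax":0,"ay":0,"az":0,"jaw":-1},{"tx":-0.0032,"ty":0,"tz":0.0038,"ax":0,"ay":0,"az":0,"jaw":-1},{"tx":-0.0013,"ty":0,"tz":0.0015,"ax":0,"ay":0,"az":0,"jaw":-1},{"tx":-0.0006,"ty":0,"tz":0.0008,"ax":0,"ay":0,"az":0,"jaw":-1},{"tx":0,"ty":0,"tz":0,"ax":0,"ay":0,"az":0,"jaw":-1},{"tx":0,"ty":0,"tz":0,"ax":0,"ay":0,"az":0,"jaw":-1},{"tx":0,"ty":0,"tz":0,"ax":0,"ay":0,"az":0,"jaw":-1},{"tx":0,"ty":0,"tz":0,"ax":0,"ay":0,"az":0,"jaw":-1}]'
```

```text
time: 7.85
ee_pos: [0.5736, -0.1624, 0.0804]
tcp_rot: [180.0, -39.6, 112.0]
wrist_force: [-0.4, 0.2, -0.5]
opening: 0.0593
grasp_force: 43.5
```

```bash
python3 -m handwheel '[{"tx":-0.0013,"ty":0,"tz":0.0015,"ax":0,"ay":0,"az":0,"jaw":-1},{"tx":-0.0013,"ty":0,"tz":0.0015,"ax":0,"ay":0,"az":0,"jaw":-1},{"tx":-0.0006,"ty":0,"tz":0.0008,"ax":0,"ay":0,"az":0,"jaw":-1},{"tx":0,"ty":0,"tz":0,"ax":0,"ay":0,"az":0,"jaw":-1},{"tx":0,"ty":0,"tz":0,"ax":0,"ay":0,"az":0,"jaw":-1},{"tx":0,"ty":0,"tz":0,"ax":0,"ay":0,"az":0,"jaw":-1},{"tx":0,"ty":0,"tz":0,"ax":0,"ay":0,"az":0,"jaw":-1},{"tx":0,"ty":0,"tz":0,"ax":0,"ay":0,"az":0,"jaw":-1},{"tx":0,"ty":0,"tz":0,"ax":0,"ay":0,"az":0,"jaw":-1},{"tx":0,"ty":0,"tz":0,"ax":0,"ay":0,"az":0,"jaw":-1}]'
```

```text
time: 9.1
ee_pos: [0.5736, -0.1624, 0.0753]
tcp_rot: [-180.0, -39.6, 112.0]
wrist_force: [0.7, 0.5, -1.5]
opening: 0.0599
grasp_force: 43.5
```

```bash
python3 -m handwheel '[{"tx":-0.0006,"ty":0,"tz":0.0008,"ax":0,"ay":0,"az":0,"jaw":-1},{"tx":0,"ty":0,"tz":0,"ax":0,"ay":0,"az":0,"jaw":-1},{"tx":-0.0006,"ty":0,"tz":0.0008,"ax":0,"ay":0,"az":0,"jaw":-1},{"tx":0,"ty":0,"tz":0,"ax":0,"ay":0,"az":0,"jaw":-1},{"tx":-0.0006,"ty":0,"tz":0.0008,"ax":0,"ay":0,"az":0,"jaw":-1},{"tx":0,"ty":0,"tz":0,"ax":0,"ay":0,"az":0,"jaw":-1},{"tx":0,"ty":0,"tz":0,"ax":0,"ay":0,"az":0,"jaw":-1},{"tx":0,"ty":0,"tz":0,"ax":0,"ay":0,"az":0,"jaw":-1},{"tx":0,"ty":0,"tz":0,"ax":0,"ay":0,"az":0,"jaw":-1},{"tx":0,"ty":0,"tz":0,"ax":0,"ay":0,"az":0,"jaw":-1}]'
```

```text
time: 10.35
ee_pos: [0.5736, -0.1623, 0.0724]
tcp_rot: [180.0, -39.6, 112.0]
wrist_force: [-0.2, -0.3, -0.9]
opening: 0.0596
grasp_force: 43.5
```

```bash
python3 -m handwheel '[{"tx":-0.0006,"ty":0,"tz":0.0008,"ax":0,"ay":0,"az":0,"jaw":-1},{"tx":0,"ty":0,"tz":0,"ax":0,"ay":0,"az":0,"jaw":-1},{"tx":-0.0006,"ty":0,"tz":0.0008,"ax":0,"ay":0,"az":0,"jaw":-1},{"tx":0,"ty":0,"tz":0,"ax":0,"ay":0,"az":0,"jaw":-1},{"tx":0,"ty":0,"tz":0,"ax":0,"ay":0,"az":0,"jaw":-1},{"tx":0,"ty":0,"tz":0,"ax":0,"ay":0,"az":0,"jaw":-1},{"tx":0,"ty":0,"tz":0,"ax":0,"ay":0,"az":0,"jaw":-1},{"tx":0,"ty":0,"tz":0,"ax":0,"ay":0,"az":0,"jaw":-1},{"tx":0,"ty":0,"tz":0,"ax":0,"ay":0,"az":0,"jaw":-1},{"tx":0,"ty":0,"tz":0,"ax":0,"ay":0,"az":0,"jaw":-1}]'
```

```text
time: 11.6
ee_pos: [0.5736, -0.1622, 0.0706]
tcp_rot: [180.0, -39.6, 112.0]
wrist_force: [0.1, -1.6, 5.4]
opening: 0.0595
grasp_force: 43.9
```

Contact (5 N). Release and back out along the tool axis.

```bash
python3 -m handwheel '[{"tx":0,"ty":0,"tz":0,"ax":0,"ay":0,"az":0,"jaw":0.5},{"tx":0,"ty":0,"tz":0,"ax":0,"ay":0,"az":0,"jaw":0.8},{"tx":0,"ty":0,"tz":0,"ax":0,"ay":0,"az":0,"jaw":1},{"tx":0,"ty":0,"tz":0,"ax":0,"ay":0,"az":0,"jaw":1},{"tx":0,"ty":0,"tz":0,"ax":0,"ay":0,"az":0,"jaw":1},{"tx":0,"ty":0,"tz":-0.01,"ax":0,"ay":0,"az":0,"jaw":1},{"tx":0,"ty":0,"tz":-0.025,"ax":0,"ay":0,"az":0,"jaw":1},{"tx":0,"ty":0,"tz":-0.03,"ax":0,"ay":0,"az":0,"jaw":1},{"tx":0,"ty":0,"tz":-0.03,"ax":0,"ay":0,"az":0,"jaw":1},{"tx":0,"ty":0,"tz":0,"ax":0,"ay":0,"az":0,"jaw":1}]'
python3 - <<'E'
from h import *
from workcell import telemetry,optics
c=optics.camera("wrist");t=optics.camera("scene")
cv2.imwrite("pics/w5.png",np.hstack([cv2.resize(c["color"],(400,300)),cv2.resize(t["color"][200:350,240:440],(400,300))])[...,::-1])
E
```

```text
time: 12.85
ee_pos: [0.5969, -0.2198, 0.1446]
tcp_rot: [179.9, -39.5, 112.0]
wrist_force: [0.2, -0.0, -0.1]
opening: 0.0855
grasp_force: 0.0
```

View pics/w5.png

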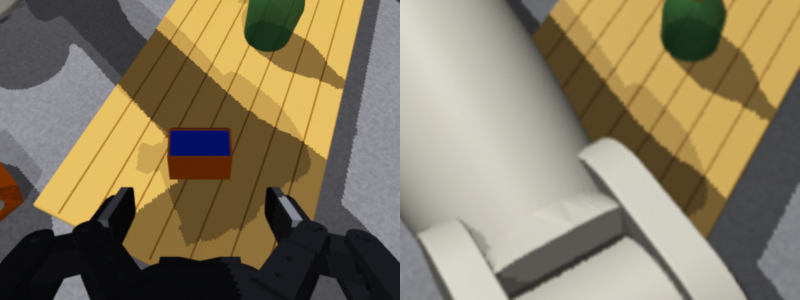

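The wrist view shows the marker lying on the shelf at (200,153) with the blue flat on top. The mister is upright and the gripper is clear.

```bash
python3 -c "
from workcell import workorder
print(workorder.job_done())"
```

```text
the job is handed in; nothing more can be done
None
```

I rolled the orange marker 60° and set it back on the shelf about where it was. The last wrist picture shows its blue flat up and the gripper clear, with the mister still standing. The green marker wasn't approached, and I handed the job in at about 13 s without seeing the verdict.

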